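Put the tray of basket feet away in the bench rack

ROBOT

A 6-joint arm with a two-finger parallel gripper is mounted at the origin on the work surface. World frame = base frame: x ahead of the robot, y to its left, z up, the work surface at z = 0. Lengths are in m, angles in rad, forces in N, time in s.
With the tool pointing down it reaches from about 0.425 to 0.95 m from the base axis. Payload 14.7 kg.
Tool frame: the origin (TCP) lies midway between the tips of the shut fingers; the grasp point (between the pads) lies 19 mm behind it; z points along the fingers, y is the line along which they close (so a half turn about z gives the same grasp; the last joint's range is limited). The gripper opens to 85 mm and grips with 20 to 120 N. Pads are 22 mm wide; open, the fingers measure 114 mm over their backs; the gripper's body (76 mm by 85 mm) begins 54 mm behind the grasp point. The pads swing forward as they close: fully open they stand 13 mm farther back than shut.
Start: joints at [-1.199, 0.48, 1.596, -0, 1.065, -0.047], TCP at [0.264, -0.594, 0.2] pointing down, gripper open.
Joint ranges: [-2.75, 2.75], [-0.82, 2.05], [0.23, 2.67], [-1.56, 4.7], [0.09, 2.69], [-2.92, 2.92]. Speed limits (rad/s): [1.89, 1.89, 2.39, 3.01, 3.01, 3.01].

INTERFACE

Orientations are given as a rotation vector (axis times angle).
In Python, from bench import * gives the robot as it stands.
- The arm moves only by the shell command python3 -m inch 'ROWS' [FORCE]. ROWS is JSON, a list of rows, each a list of 3 entries, a list of its own where there are three numbers: the shift along the tool's x, y, z in mm, then the turn, a rotation vector about the tool's x, y, z in degrees, then the opening, from 0 (shut) to 1 (fully open). A call has 1 to 5 rows; each row is the pose to reach, as a shift and turn from the pose commanded when the call began, along the tool's axes at that moment; what a row does not reach only later rows make up. A row lasts 1/8 s, in which the tool goes at most 62.5 mm and 10.7 degrees, less where a joint would pass 70% of its speed; a pose out of reach is approached as far as the arm can. A call with a gripper value outside its range is refused whole. The fingers move at their own pace and stop on an object; FORCE is the grip in N (left out, the last holds). Time passes only in rows, so rows that repeat a pose let the fingers close. It gives the time, the measured TCP pose, the force, the opening and the grip force at its end, in the units of the state.
- read_state(): the state, without advancing time (a new reading comes with each control period).
- capture(name): name is "side" or "top"; returns a dict with "img" (480x640x3 uint8, blue, green, red), "mtx" (3x3 intrinsics, pixels), "origin" and "rotation" of the camera in the world. Camera axes: x right, y up, looking along -z (the intrinsics and any distortion apply to the point x, -y, -z); pixel columns grow to the right and rows downward; lengths in m; the calibration is good to about 2 mm. A picture is of the moment at which its call begins. There is no depth.
- finish_job(): hands the job in; it is judged then, once.
The state is a dict: "time_s": time; "joints": joint angles; "joint_vel": joint speeds; "joint_torque": joint torques, N m; "position": TCP position; "ee_rot": TCP orientation; "wrist_force": force on the tool from outside, world axes, zero at the start; "moment": the same for the moment, N m; "gripper_width": finger opening in m; "finger_force": force on a finger pad.
Only numpy, scipy, OpenCV 4.12 (cv2) and the standard library are available. Lean on these libraries where they do the work, as an engineer would, in place of code of your own. Each camera call takes 0.05 s, during which the arm holds its last target. There are 200 camera calls.

TASK

Put the loaded tray away in the empty bay of the wooden rack: slide it in, low end first, flat on the bay's floor, and push gently until you feel it meet the stop hidden inside, without ramming the stop. All four wooden feet must stay in the tray, and the oil bottle must stay where it is.

Things in the scene. Friction and masses are not known exactly. Their poses are not given: they have to be found in the camera images.
- tray_mid (a point): the loaded wooden tray's middle, 36 mm above its underside. x points to the low tail end that goes in first, -x to the tall front wall, z up. 180 long (x) by 130 wide (y); side and tail walls reach 35 above the underside, front wall 52 (6 thick). 0.35 to 0.55 kg with its load, balanced about its middle.
- tray: the same tray, same axes; origin at the middle of its underside. Its handle: an upright board at mid-width along x, 12 thick, 90 long, centred, top 72 above the underside, pinched across y from above. The feet beside it reach 27 above the underside.
- tray_tail (a point): the middle of the tray's tail face, the low end that goes in first, half-way up (17 above the underside, 90 from the tray's middle)
- rack: the two-bay rack, fixed; origin on the bench, between the bays, under the cover's front edge; x points into the bays. Bay centres lie 75 either side (y). Floor top 12 above the bench; it runs on 130 in front of the mouths as an open apron without walls. One plywood cover over both bays, underside 92, top 104 above the bench (120 with the splints at its rear).
- bay: the empty bay (left or right, varies). Origin at its mouth: on its floor, mid-width, under the cover's front edge; x points in, z up. 136 wide between walls 14 thick whose round noses stand 7 out of the mouth; 80 high: the tray's handle passes under the cover, a hand holding it does not. The bay carries the stop.
- bay_stop (a point): not the stop itself but the nearest place where it can be: 145 inside the mouth, on the floor. The stop, a fixed wood block 50 wide, 42 high, hidden by the cover, meets the tray's tail 145 to 170 inside the mouth; it must be felt. The tray's front then stands 10 to 35 out. Sliding takes 1 to 5 N (up to 10 N for an instant at first touch); over 40 N on the stop is ramming.
- neighbour: a like tray already stored in the other bay, fixed; origin at that bay's mouth. Its front stands 30 out of the mouth.
- foot0_mid (a point): one of the four loose turned wooden basket feet standing in the tray, a disc 32 across and 22 high; the point is its centre
- foot1_mid (a point): one of the four loose turned wooden basket feet standing in the tray, a disc 32 across and 22 high; the point is its centre
- foot2_mid (a point): one of the four loose turned wooden basket feet standing in the tray, a disc 32 across and 22 high; the point is its centre
- foot3_mid (a point): one of the four loose turned wooden basket feet standing in the tray, a disc 32 across and 22 high; the point is its centre
- oil_mid (a point): oil bottle of amber glass, 54 across, 130 high, bystander; the point is half-way up
Things that resemble listed ones, but are neither listed nor needed, are in the scene too. Leave any orange or yellow look-alike of the part that bears foot2_mid alone.

How it is judged:
On the way, in this order (a step that is already met when the one before it is completed fails the run):
1. the tray's tail is in the mouth of the empty bay, the tray flat on its floor and in line, all four feet in it (y of tray_mid in the frame of bay between -0.007 and 0.007 m and z of tray_mid in the frame of bay between 0.031 and 0.041 m and angle between the x axis of tray_mid and the x axis of bay, either way round below 0.1 rad and z of foot0_mid in the frame of tray_mid between -0.028 and -0.012 m and x of foot0_mid in the frame of tray_mid between -0.085 and 0.085 m and y of foot0_mid in the frame of tray_mid between -0.062 and 0.062 m and z of foot1_mid in the frame of tray_mid between -0.028 and -0.012 m and x of foot1_mid in the frame of tray_mid between -0.085 and 0.085 m and y of foot1_mid in the frame of tray_mid between -0.062 and 0.062 m and z of foot2_mid in the frame of tray_mid between -0.028 and -0.012 m and x of foot2_mid in the frame of tray_mid between -0.085 and 0.085 m and y of foot2_mid in the frame of tray_mid between -0.062 and 0.062 m and z of foot3_mid in the frame of tray_mid between -0.028 and -0.012 m and x of foot3_mid in the frame of tray_mid between -0.085 and 0.085 m and y of foot3_mid in the frame of tray_mid between -0.062 and 0.062 m and x of tray_tail in the frame of bay above 0.015 m), for 0.1 s.
2. the tray is pushed in until it presses on the hidden stop (over 2 N) (y of tray_mid in the frame of bay between -0.007 and 0.007 m and z of tray_mid in the frame of bay between 0.031 and 0.041 m and angle between the x axis of tray_mid and the x axis of bay, either way round below 0.1 rad and z of foot0_mid in the frame of tray_mid between -0.028 and -0.012 m and x of foot0_mid in the frame of tray_mid between -0.085 and 0.085 m and y of foot0_mid in the frame of tray_mid between -0.062 and 0.062 m and z of foot1_mid in the frame of tray_mid between -0.028 and -0.012 m and x of foot1_mid in the frame of tray_mid between -0.085 and 0.085 m and y of foot1_mid in the frame of tray_mid between -0.062 and 0.062 m and z of foot2_mid in the frame of tray_mid between -0.028 and -0.012 m and x of foot2_mid in the frame of tray_mid between -0.085 and 0.085 m and y of foot2_mid in the frame of tray_mid between -0.062 and 0.062 m and z of foot3_mid in the frame of tray_mid between -0.028 and -0.012 m and x of foot3_mid in the frame of tray_mid between -0.085 and 0.085 m and y of foot3_mid in the frame of tray_mid between -0.062 and 0.062 m and contact force between tray and bay above 2 N and x of tray_tail in the frame of bay above 0.14 m).
At the end, for the whole second after the job is handed in: the tray lies at rest flat on the empty bay's floor (height within 5 mm), in line (within 7 mm sideways and 0.1 rad), its tail more than 142 mm inside the mouth after having pressed on the stop, with all four feet lying in it (y of tray_mid in the frame of bay between -0.007 and 0.007 m and z of tray_mid in the frame of bay between 0.031 and 0.041 m and angle between the x axis of tray_mid and the x axis of bay, either way round below 0.1 rad and z of foot0_mid in the frame of tray_mid between -0.028 and -0.012 m and x of foot0_mid in the frame of tray_mid between -0.085 and 0.085 m and y of foot0_mid in the frame of tray_mid between -0.062 and 0.062 m and z of foot1_mid in the frame of tray_mid between -0.028 and -0.012 m and x of foot1_mid in the frame of tray_mid between -0.085 and 0.085 m and y of foot1_mid in the frame of tray_mid between -0.062 and 0.062 m and z of foot2_mid in the frame of tray_mid between -0.028 and -0.012 m and x of foot2_mid in the frame of tray_mid between -0.085 and 0.085 m and y of foot2_mid in the frame of tray_mid between -0.062 and 0.062 m and z of foot3_mid in the frame of tray_mid between -0.028 and -0.012 m and x of foot3_mid in the frame of tray_mid between -0.085 and 0.085 m and y of foot3_mid in the frame of tray_mid between -0.062 and 0.062 m and x of tray_tail in the frame of bay above 0.142 m and linear speed of tray below 0.01 m/s); the robot touches nothing.
It fails at once if the stop is rammed (over 40 N) (contact force between tray and bay above 40 N).
It fails at once if the oil bottle is moved more than 30 mm (distance of oil_mid from where it was at the start of the episode above 0.03 m).
It also fails if it takes over 61 s, if anything falls off the work surface, if the arm or the gripper's body presses on something with over 40 N, if the wrist force passes 120 N, or if a joint passes its speed limit or range.

## Working session

There is one attempt and no reset: what is moved stays moved. The work goes in short steps, Python scripts to look and compute and a shell command to move; the robot and the scene stay as the last step left them, time stands still between calls to the robot, and variables do not carry over. Pictures are saved under pics/ and viewed, at most 10 in all, crops included, and the job is handed in when it is done.

```bash
ls; mkdir -p pics
python3 - <<'E'
from bench import *
import cv2,pickle
print(read_state())
for n in("side","top"):
    c=capture(n); cv2.imwrite(f"pics/{n}0.png",c["img"]); pickle.dump(c,open(f"{n}0.pkl","wb")); print(n,c["mtx"],c["origin"],c["rotation"],c.keys())
E
```

```text
pics
{'time_s': 0.0, 'joints': array([-1.19862157e+00,  4.80834306e-01,  1.59685364e+00, -7.86144063e-06,
        1.06511990e+00, -4.66023913e-02]), 'joint_vel': array([-0.00102036, -0.00187765,  0.00032443, -0.00025887,  0.00092685,
        0.00108691]), 'joint_torque': array([-4.23536039e-03, -9.50657272e+01, -4.30163562e+01, -5.87783743e-04,
        1.24633251e-02,  4.88317346e-05]), 'position': array([ 0.26417099, -0.59340828,  0.19987836]), 'ee_rot': array([-3.07180148e+00, -6.52774152e-01,  3.19893630e-04]), 'wrist_force': array([ 0.34650752,  0.40728999, -0.56560721]), 'moment': array([-0.0023859 ,  0.06087263, -0.00525518]), 'finger_force': 0.0, 'gripper_width': 0.08557069492296222}
side [[530.69153939   0.         324.34505446]
 [  0.         530.69153939 242.54526124]
 [  0.           0.           1.        ]] [-0.00868144 -0.6265474   0.6039284 ] [ 0.91727008 -0.36000654 -0.68218929] dict_keys(['img', 'mtx', 'origin', 'rotation'])
top [[601.5004676    0.         322.27143812]
 [  0.         601.5004676  233.24256662]
 [  0.           0.           1.        ]] [ 0.46301119 -0.07661107  1.26665146] [ 0.04561863 -0.04814379 -1.58756228] dict_keys(['img', 'mtx', 'origin', 'rotation'])
```

View pics/top0.png

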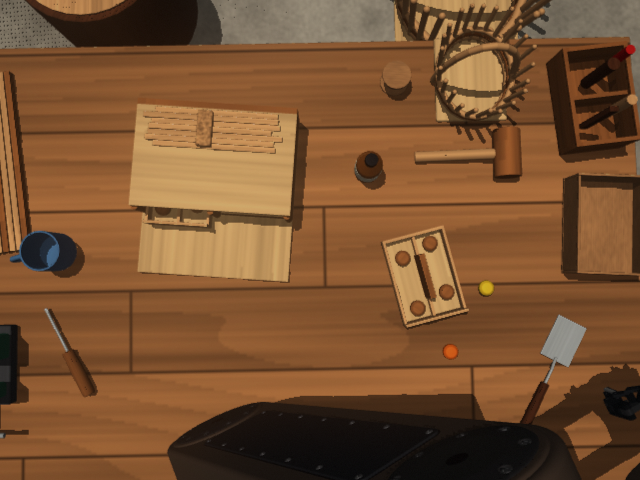

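View pics/side0.png

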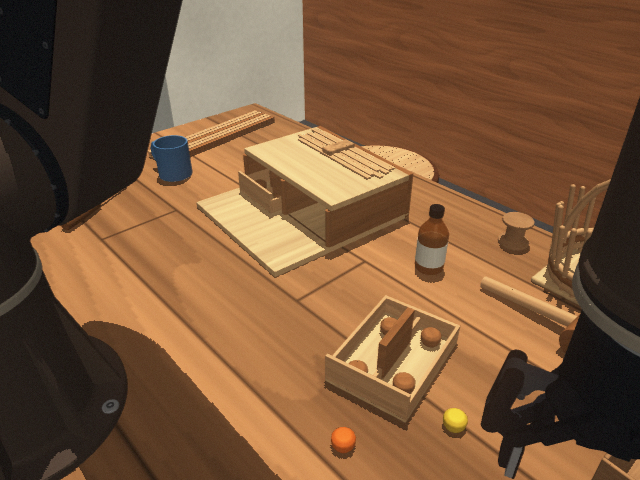

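The top view shows the tray at about (425,277) with its handle along (426,276). The taller front wall is at the bottom edge (407,325)-(467,308), and the side view agrees, with the near-left wall the tallest. The rack cover is at (130-298,105-220). The neighbour is in the left bay at (180,217), so the right bay, at about (255,217), is empty.

Look-alikes for a foot are the orange ball (450,352), the yellow ball (486,288) and the spool (397,80). For the tray they are the neighbour (180,217), the box (603,228) and the caddy (595,100). I choose the tray at (425,277) because it holds four feet and a handle, and will check it in a close crop.

Run:
```python
import cv2
i=cv2.imread("pics/top0.png")
a=cv2.resize(i[215:335,370:480],None,fx=5,fy=5,interpolation=cv2.INTER_CUBIC)
b=cv2.resize(i[190:290,125:310],None,fx=4,fy=4,interpolation=cv2.INTER_CUBIC)
cv2.imwrite("pics/ctray.png",a);cv2.imwrite("pics/crack.png",b)
```

```text
(no output)
```

View pics/ctray.png

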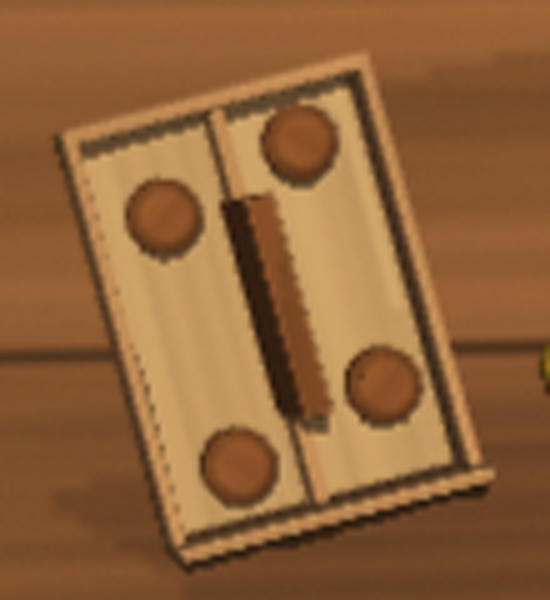

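View pics/crack.png

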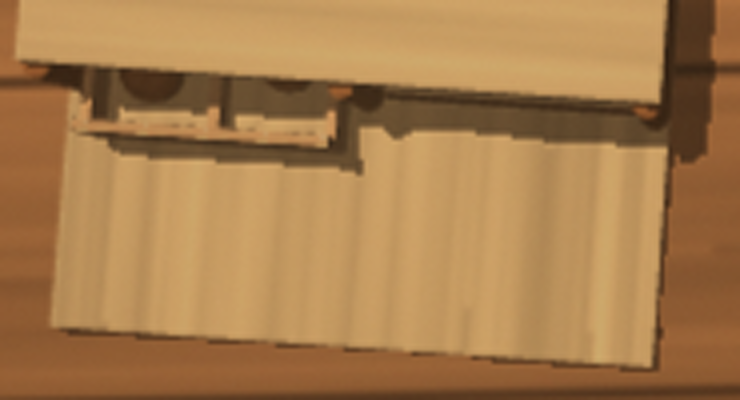

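The tray crop confirms the tray: four brown feet, a central handle with its brown top from (259,196) to (317,416), tail rim corners at (62,133) and (368,55), and front rim corners at (182,558) and (492,473). In the rack crop, the cover's front corners are at (15,62) and (663,107), the apron's front corners are at (50,327) and (656,367), and the right bay is empty.

```bash
cat > h.py <<'E'
import numpy as np, pickle
from scipy.spatial.transform import Rotation as R
def ray(c,u,v,z):
    K=c["mtx"];d=np.array([(u-K[0,2])/K[0,0],-(v-K[1,2])/K[1,1],-1.])
    d=R.from_rotvec(c["rotation"]).apply(d);o=np.array(c["origin"])
    return o+d*(z-o[2])/d[2]
def proj(c,p):
    K=c["mtx"];q=R.from_rotvec(c["rotation"]).inv().apply(np.array(p)-c["origin"])
    return K[0,2]-K[0,0]*q[0]/q[2],K[1,2]+K[1,1]*q[1]/q[2]
def tool(st,target,yaw=None):
    """shift in tool axes, mm, to target world; state st"""
    return R.from_rotvec(st["ee_rot"]).inv().apply(np.array(target)-st["position"])*1000
E
python3 - <<'E'
from h import *
np.set_printoptions(precision=4,suppress=True)
c=pickle.load(open("top0.pkl","rb"))
T=lambda x,y,z:ray(c,370+(x+.5)/5-.5,215+(y+.5)/5-.5,z)
K=lambda x,y,z:ray(c,125+(x+.5)/4-.5,190+(y+.5)/4-.5,z)
tl,tr,fl,fr=T(62,133,.035),T(368,55,.035),T(182,558,.052),T(492,473,.052)
h0,h1=T(259,196,.072),T(317,416,.072)
ang=lambda v:np.degrees(np.arctan2(v[1],v[0]))
print("tail",tl,tr,"front",fl,fr,"mid",(tl+tr+fl+fr)/4)
print("handle",h0,h1,(h0+h1)/2,np.linalg.norm(h0-h1),ang(h0-h1),"tray dir",ang(tl-fl),ang(tr-fr),ang(tl-tr)-90)
print("w",np.linalg.norm(tl-tr),np.linalg.norm(fl-fr),"l",np.linalg.norm((tl+tr-fl-fr)/2))
a,b=K(15,62,.104),K(663,107,.104); e,f=K(50,327,.012),K(656,367,.012)
print("cover",a,b,np.linalg.norm(a-b),ang(a-b)-90,(a+b)/2);print("apron",e,f,np.linalg.norm(e-f),ang(e-f)-90,(e+f)/2, ang((a+b-e-f)/2),np.linalg.norm((a+b-e-f)[:2]/2))
E
```

```text
tail [ 0.518  -0.2014  0.035 ] [ 0.5479 -0.3278  0.035 ] front [ 0.3459 -0.2438  0.052 ] [ 0.3776 -0.3692  0.052 ] mid [ 0.4473 -0.2855  0.0435]
handle [ 0.4899 -0.2753  0.072 ] [ 0.4026 -0.2959  0.072 ] [ 0.4463 -0.2856  0.072 ] 0.08974258982782085 13.256770882688816 tray dir 13.848051496865132 13.669104206936751 13.302489919590613
w 0.12988497323615997 0.12933406329060082 l 0.17708392253772443
cover [0.5935 0.2963 0.104 ] [ 0.5661 -0.0178  0.104 ] 0.31526679596116775 -4.971949350984474 [0.5798 0.1392 0.104 ]
apron [0.465  0.3073 0.012 ] [ 0.4387 -0.0076  0.012 ] 0.3160055394880329 -4.757730872480778 [0.4519 0.1499 0.012 ] -4.749322670269077 0.12839699122867598
```

```bash
cat >> h.py <<'E'
def plan(target,yaw):
    """print the shift (tool mm) and turn (tool deg) from the present pose to target, tool x at yaw deg, pointing down"""
    from bench import read_state
    s=read_state();r=R.from_rotvec(s["ee_rot"])
    g=R.from_euler("z",yaw,degrees=True)*R.from_rotvec([np.pi,0,0])
    print("t",s["time_s"],"shift",tool(s,target).round(1),"turn",np.degrees((r.inv()*g).as_rotvec()).round(1))
    x=r.as_matrix();print("pos",s["position"].round(4),"yaw",np.degrees(np.arctan2(x[1,0],x[0,0])).round(2),"F",s["wrist_force"].round(2),"w",round(s["gripper_width"],4),s["finger_force"])
E
python3 -c "
from h import *
plan([.4468,-.2856,.15],13.5)"
```

```text
t 0.1 shift [ 292.  -206.9   50.2] turn [-0.1  0.  10.5]
pos [ 0.2642 -0.5934  0.1999] yaw 24.0 F [-0.25  0.02  0.14] w 0.0852 0.0
```

```bash
python3 -m inch '[[[50,-35,0],[0,0,2],1],[[100,-70,0],[0,0,4],1],[[150,-105,0],[0,0,6],1],[[200,-140,10],[0,0,8],1],[[250,-175,25],[0,0,10],1]]' && python3 -m inch '[[[42,-32,20],[0,0,0.5],1],[[42,-32,25],[0,0,0.5],1],[[42,-32,25],[0,0,0.5],1]]'; python3 -c "
from h import *
plan([.4468,-.2856,.10],13.5)"
```

```text
time_s: 0.72
position: [0.4223, -0.331, 0.1756]
ee_rot: [3.118, 0.38, 0.001]
wrist_force: [0.6, -0.7, 0.8]
gripper_width: 0.0855
finger_force: 0.0
time_s: 1.1
position: [0.4541, -0.2913, 0.1502]
ee_rot: [-3.119, -0.371, 0.001]
wrist_force: [0.4, -0.1, 0.4]
gripper_width: 0.0855
finger_force: 0.0
t 1.1 shift [-5.7 -7.2 50.2] turn [-0.   0.   0.1]
pos [ 0.4541 -0.2913  0.1502] yaw 13.56 F [ 0.36 -0.11  0.36] w 0.0855 0.0
```

```bash
python3 -m inch '[[[-3,-4,15],[0,0,0],1],[[-6,-7,35],[0,0,0],1],[[-6,-7,50],[0,0,0],1],[[-6,-7,50],[0,0,0],1]]'
python3 - <<'E'
from h import *
from bench import capture
import cv2
plan([.4468,-.2856,.037],13.5)
for n in("top","side"):
    c=capture(n);pickle.dump(c,open(n+"1.pkl","wb"))
    u,v=[int(k) for k in proj(c,[.4468,-.2856,.06])]
    u=max(u,100);v=min(max(v,75),404); i=cv2.resize(c["img"][v-75:v+75,u-100:u+100],None,fx=3,fy=3); cv2.imwrite(f"pics/g_{n}.png",i)
a,b=cv2.imread("pics/g_top.png"),cv2.imread("pics/g_side.png")
cv2.imwrite("pics/g.png",cv2.resize(np.hstack([a,b]),(800,300)))
E
```

```text
time_s: 1.6
position: [0.4462, -0.2865, 0.1]
ee_rot: [-3.119, -0.367, 0.002]
wrist_force: [0.1, 0.1, 0.1]
gripper_width: 0.085
finger_force: 0.0
t 1.6 shift [ 0.8 -0.6 63. ] turn [-0.1  0.1 -0.1]
pos [ 0.4462 -0.2865  0.1   ] yaw 13.43 F [0.13 0.12 0.09] w 0.085 0.0
```

View pics/g.png

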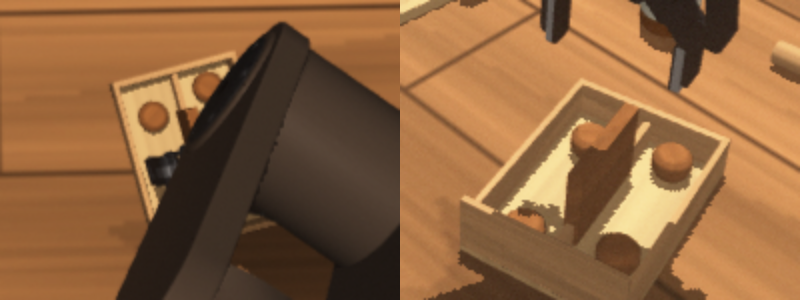

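The side crop shows the open fingers at (555,20) and (685,80) straddling the handle (600,170), with clear floor below them. I'll descend and grip.

```bash
python3 -m inch '[[[1,-0.5,20],[0,0,0],1],[[1,-0.5,45],[0,0,0],1],[[1,-0.5,61],[0,0,0],1],[[1,-0.5,61],[0,0,0],1]]' 40 && python3 -m inch '[[[0,0,0],[0,0,0],0],[[0,0,0],[0,0,0],0],[[0,0,0],[0,0,0],0],[[0,0,0],[0,0,0],0],[[0,0,0],[0,0,0],0]]' 45 && python3 -m inch '[[[0,0,0],[0,0,0],0],[[0,0,0],[0,0,0],0],[[0,0,-5],[0,0,0],0],[[0,0,-10],[0,0,0],0],[[0,0,-10],[0,0,0],0]]'
```

```text
time_s: 2.2
position: [0.4475, -0.285, 0.0391]
ee_rot: [-3.119, -0.369, 0.002]
wrist_force: [-0.4, 0.1, 1.3]
gripper_width: 0.0857
finger_force: 0.0
time_s: 2.82
position: [0.4479, -0.2853, 0.0399]
ee_rot: [3.12, 0.369, 0.0]
wrist_force: [-0.5, 0.8, 6.7]
gripper_width: 0.0089
finger_force: 44.0
time_s: 3.45
position: [0.448, -0.2854, 0.05]
ee_rot: [3.119, 0.369, 0.001]
wrist_force: [0.8, 0.2, -5.4]
gripper_width: 0.0085
finger_force: 43.9
```

```bash
python3 -m inch '[[[0,0,-20],[0,0,0],0],[[0,0,-50],[0,0,0],0],[[0,0,-85],[0,0,0],0],[[0,0,-120],[0,0,0],0],[[0,0,-140],[0,0,0],0]]'; python3 -c "
from h import *
plan([.4608,.0740,.19],-4.85)
c=pickle.load(open('top0.pkl','rb'));print(ray(c,371,160,.13),ray(c,369,180,0.02))"
```

```text
time_s: 4.08
position: [0.4481, -0.2855, 0.1913]
ee_rot: [3.119, 0.369, 0.002]
wrist_force: [0.2, -0.6, -5.1]
gripper_width: 0.0084
finger_force: 44.2
t 4.075 shift [  96.2 -346.6    0.9] turn [ 0.1 -0.1 18.3]
pos [ 0.4481 -0.2855  0.1913] yaw 13.49 F [ 0.18 -0.62 -5.07] w 0.0084 44.246583972126245
[ 0.66906496 -0.17435872  0.13      ] [ 0.64695811 -0.17871121  0.02      ]
```

```bash
python3 -m inch '[[[5,-18,0],[0,0,1],0],[[14,-52,0],[0,0,3],0],[[25,-90,0],[0,0,5],0],[[36,-130,0],[0,0,7],0],[[47,-170,0],[0,0,9],0]]' && python3 -c "
from h import *
plan([.4608,.0740,.19],-4.85)"
```

```text
time_s: 4.7
position: [0.4535, -0.1077, 0.1895]
ee_rot: [-3.139, -0.121, 0.0]
wrist_force: [1.1, 0.1, -4.3]
gripper_width: 0.009
finger_force: 44.1
t 4.7 shift [  21.2 -180.6   -0.5] turn [-0.   0.   9.3]
pos [ 0.4535 -0.1077  0.1895] yaw 4.41 F [ 1.14  0.06 -4.31] w 0.009 44.12628650665283
```

```bash
python3 -m inch '[[[4,-40,0],[0,0,2],0],[[9,-80,0],[0,0,4],0],[[14,-120,0],[0,0,6],0],[[18,-155,0],[0,0,8],0],[[20,-173,0],[0,0,9.2],0]]' && python3 -m inch '[[[0,0,0],[0,0,0],0],[[0,0,20],[0,0,0],0],[[0,0,50],[0,0,0],0],[[0,0,80],[0,0,0],0],[[0,0,100],[0,0,0],0]]'; python3 -c "
from h import *
plan([.4608,.0740,.06],-4.85)"
```

```text
time_s: 5.32
position: [0.4599, 0.0667, 0.1895]
ee_rot: [-3.139, 0.128, 0.0]
wrist_force: [-0.8, -0.4, -5.2]
gripper_width: 0.0084
finger_force: 44.0
time_s: 5.95
position: [0.4596, 0.0642, 0.0884]
ee_rot: [3.139, -0.129, -0.002]
wrist_force: [0.4, 0.2, -4.2]
gripper_width: 0.0083
finger_force: 44.1
t 5.95 shift [ 0.4 -9.9 28.4] turn [0.  0.1 0.1]
pos [0.4596 0.0642 0.0884] yaw -4.71 F [ 0.39  0.19 -4.18] w 0.0083 44.11829888820648
```

```bash
python3 -m inch '[[[0.5,-5,0],[0,0,0.1],0],[[0.5,-10,10],[0,0,0.1],0],[[0.5,-10,25],[0,0,0.1],0],[[0.5,-10,32],[0,0,0.1],0],[[0.5,-10,32],[0,0,0.1],0]]'
python3 - <<'E'
from h import *
from bench import capture
import cv2
plan([.4608,.0740,.056],-4.85)
for n in("top","side"):
    c=capture(n);pickle.dump(c,open(n+"2.pkl","wb"))
    u,v=[int(k) for k in proj(c,[.52,.074,.04])]; print(u,v)
    u=max(u,100);v=min(max(v,75),404); print(n,u-100,v-75)
    cv2.imwrite(f"pics/i_{n}.png",cv2.resize(c["img"][v-75:v+75,u-100:u+100],None,fx=4,fy=4,interpolation=cv2.INTER_CUBIC))
E
```

```text
time_s: 6.58
position: [0.4615, 0.0751, 0.0576]
ee_rot: [3.139, -0.131, -0.0]
wrist_force: [0.5, -0.2, -4.2]
gripper_width: 0.0086
finger_force: 44.2
t 6.575 shift [-0.6  1.1  1.6] turn [0.  0.  0.1]
pos [0.4615 0.0751 0.0576] yaw -4.79 F [ 0.47 -0.2  -4.22] w 0.0086 44.23863887786865
247 242
top 147 167
280 224
side 180 149
```

View pics/i_top.png

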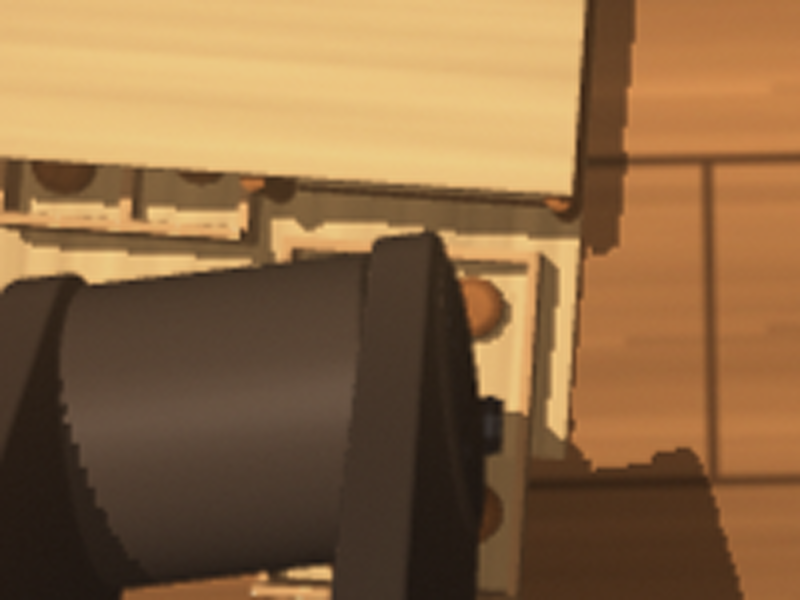

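View pics/i_side.png

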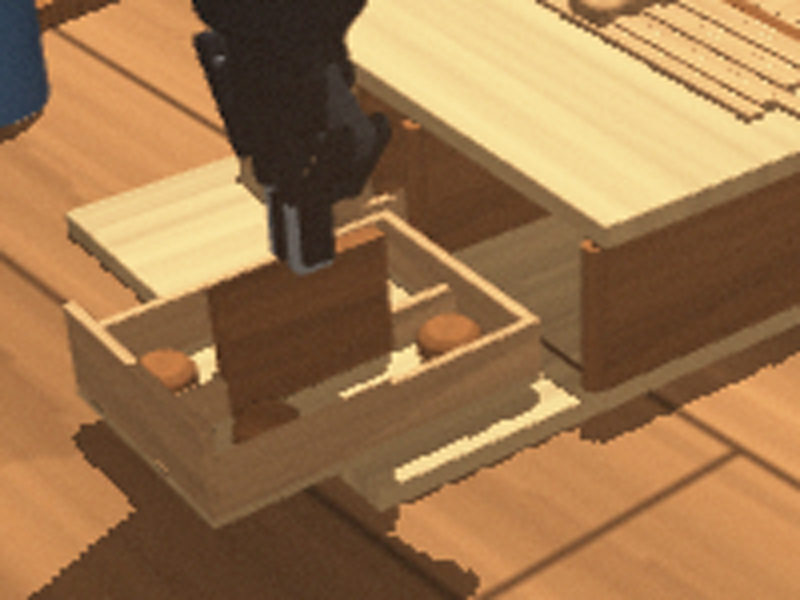

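The top crop shows the tray's tail rim corners at about (270,221) and (548,240), and the right wall's nose at (562,208). The side crop shows the tray level over the apron with its tail rim's right corner at (540,322). The feet I can see are in place.

Run:
```python
from h import *
np.set_printoptions(precision=4,suppress=True)
B=np.array([.5744,.0643,.012]);Rb=R.from_euler("z",-4.85,degrees=True)
c=pickle.load(open("top2.pkl","rb"));s=pickle.load(open("side2.pkl","rb"))
k=lambda x,o:o+(x+.5)/4-.5
f=lambda c,x,y,ox,oy,z:Rb.inv().apply(ray(c,k(x,ox),k(y,oy),z)-B)
t=lambda x,y,z=.053:f(c,x,y,147,167,z)
print("tail L,R",t(270,221),t(548,240)); print("right rim",t(546,260),t(520,590),"apron R",t(580,240,.012),t(570,430,.012),"cover R",t(577,200,.104))
g=lambda x,y,z=.053:f(s,x,y,180,149,z)
print("side tailR, tailL,",g(540,322),g(386,212),"cover corner",g(605,245,.092),"apron corner",g(385,508,0),g(68,215,.012))
import cv2
G=cv2.cvtColor(c["img"],cv2.COLOR_BGR2GRAY)
for v in (230,240): print(v,G[v,270:296])
```

```text
tail L,R [-0.0185  0.0736  0.041 ] [-0.0187 -0.0674  0.041 ]
right rim [-0.0288 -0.0671  0.041 ] [-0.195  -0.0659  0.041 ] apron R [-0.0148 -0.0813  0.    ] [-0.114  -0.0831  0.    ] cover R [-0.0017 -0.0835  0.092 ]
side tailR, tailL, [-0.0228 -0.0638  0.041 ] [-0.0238  0.0663  0.041 ] cover corner [ 0.0048 -0.0778  0.08  ] apron corner [-0.1241 -0.0799 -0.012 ] [-0.1269  0.2294  0.    ]
230 [187 187 187 187 188 188 188 187 187 181 175 142 128 171 184 186 193 200
 199 199 193 153  69  89 126  90]
240 [ 94  80 109 188 189 192 200 201 191 179 165  89  82  91  91  94 131 198
 197 198 181  68  85 129 129 129]
```

```bash
python3 -m inch '[[[0,1.2,2],[0,0,0.1],0],[[0,1.2,4],[0,0,0.1],0],[[0,1.2,5],[0,0,0.1],0],[[0,1.2,5],[0,0,0.1],0]]' && python3 -m inch '[[[6,0,0],[0,0,0],0],[[13,0,0],[0,0,0],0],[[20,0,0],[0,0,0],0],[[27,0,0],[0,0,0],0],[[34,0,0],[0,0,0],0]]' && python3 -c "
from h import *
plan([.4608,.0740,.052],-4.85)"
```

```text
time_s: 7.18
position: [0.4614, 0.0738, 0.0525]
ee_rot: [3.139, -0.134, -0.0]
wrist_force: [0.2, -0.5, -5.2]
gripper_width: 0.0084
finger_force: 44.2
time_s: 7.8
position: [0.4958, 0.0708, 0.0525]
ee_rot: [-3.139, 0.135, 0.0]
wrist_force: [-0.2, 0.8, -4.6]
gripper_width: 0.0087
finger_force: 44.4
t 7.8 shift [-35.2  -0.1   0.5] turn [-0.   0.  -0.1]
pos [0.4958 0.0708 0.0525] yaw -4.91 F [-0.18  0.77 -4.6 ] w 0.0087 44.35686528682709
```

```bash
python3 -m inch '[[[6,0,0],[0,0,0],0],[[14,0,0],[0,0,0],0],[[22,0,0],[0,0,0],0],[[30,0,0],[0,0,0],0],[[40,0,0],[0,0,0],0]]' && python3 -m inch '[[[2,0,0.5],[0,0,0],0],[[2,0,1],[0,0,0],0],[[2,0,1.5],[0,0,0],0],[[2,0,1.5],[0,0,0],0]]'
```

```text
time_s: 8.43
position: [0.5356, 0.0674, 0.0526]
ee_rot: [3.139, -0.134, -0.0]
wrist_force: [0.0, 0.4, -4.1]
gripper_width: 0.0084
finger_force: 44.4
time_s: 8.93
position: [0.5382, 0.0673, 0.0519]
ee_rot: [-3.139, 0.134, -0.004]
wrist_force: [2.0, -2.1, 8.6]
gripper_width: 0.0084
finger_force: 48.1
```

```bash
python3 -m inch '[[[0,0,-1.5],[0,0,0],0],[[0,0,-1.5],[0,0,0],0.6],[[0,0,-1.5],[0,0,0],0.6],[[0,0,-1.5],[0,0,0],0.6],[[0,0,-1.5],[0,0,0],0.6]]' && python3 -m inch '[[[0,0,-20],[0,0,0],0.6],[[0,0,-50],[0,0,0],0.6],[[-30,0,-70],[0,0,0],0.6],[[-70,0,-70],[0,0,0],0.2],[[-102,0,-70],[0,0,0],0]]';  python3 - <<'E'
from h import *
from bench import capture
import cv2
plan([.4348,.0761,.045],-4.85)
c=capture("side");pickle.dump(c,open("side3.pkl","wb"))
cv2.imwrite("pics/s3.png",cv2.resize(c["img"][140:290,180:380],None,fx=4,fy=4,interpolation=cv2.INTER_CUBIC))
E
```

```text
time_s: 9.55
position: [0.5371, 0.0673, 0.0526]
ee_rot: [-3.139, 0.134, 0.0]
wrist_force: [-0.5, -0.1, 0.5]
gripper_width: 0.0514
finger_force: 0.0
time_s: 10.18
position: [0.4341, 0.0761, 0.1228]
ee_rot: [-3.139, 0.135, -0.0]
wrist_force: [-0.5, 1.2, 0.1]
gripper_width: 0.0154
finger_force: 0.0
t 10.175 shift [ 0.7 -0.1 77.8] turn [-0.  -0.  -0.1]
pos [0.4341 0.0761 0.1228] yaw -4.91 F [-0.51  1.18  0.09] w 0.0154 0.0
```

View pics/s3.png

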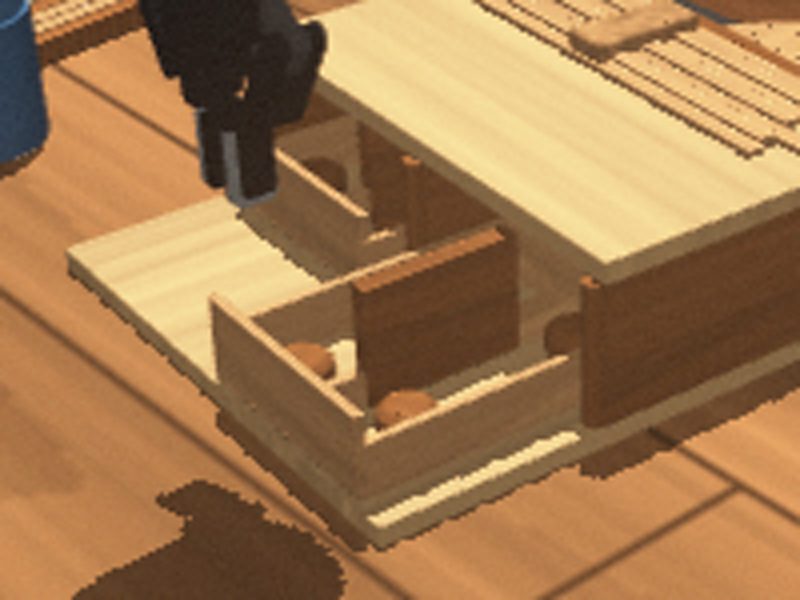

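The side crop shows the tray flat in the mouth, all visible feet inside it, and the front wall's corners at (212,297) and (365,415). The gripper is free. Next I go down behind the front wall with the fingers shut.

```bash
python3 -m inch '[[[-9,0,0],[0,0,0],0],[[-9,0,10],[0,0,0],0],[[-9,0,40],[0,0,0],0],[[-9,0,77],[0,0,0],0],[[-9,0,77],[0,0,0],0]]' && python3 -m inch '[[[0,0,0],[0,0,0],0]]' && python3 -c "
from h import *
plan([.4348,.0761,.045],-4.85)"
```

```text
time_s: 10.85
position: [0.4253, 0.0765, 0.0434]
ee_rot: [3.138, -0.135, -0.007]
wrist_force: [-0.3, 0.7, 0.0]
gripper_width: -0.0001
finger_force: 0.0
time_s: 10.98
position: [0.4271, 0.0768, 0.0459]
ee_rot: [3.139, -0.135, -0.0]
wrist_force: [0.5, 0.6, -0.2]
gripper_width: -0.0
finger_force: 0.0
t 10.975 shift [7.7 0.  0.9] turn [ 0.   0.  -0.1]
pos [0.4271 0.0768 0.0459] yaw -4.91 F [ 0.49  0.6  -0.16] w -0.0 0.0
```

```bash
python3 -m inch '[[[4,0,0],[0,0,0],0],[[9,0,0],[0,0,0],0],[[15,0,0],[0,0,0],0],[[21,0,0],[0,0,0],0],[[27,0,0],[0,0,0],0]]' && python3 -m inch '[[[7,0,0],[0,0,0],0],[[14,0,0],[0,0,0],0],[[21,0,0],[0,0,0],0],[[28,0,0],[0,0,0],0],[[35,0,0],[0,0,0],0]]' && python3 -m inch '[[[6,0,0],[0,0,0],0],[[12,0,0],[0,0,0],0],[[18,0,0],[0,0,0],0],[[22,0,0],[0,0,0],0],[[25,0,0],[0,0,0],0]]' && python3 -c "
from h import *
plan([.4348,.0761,.045],-4.85)"
```

```text
time_s: 11.6
position: [0.454, 0.0745, 0.0456]
ee_rot: [-3.139, 0.134, -0.0]
wrist_force: [-0.9, 0.7, -0.1]
gripper_width: 0.0003
finger_force: 0.0
time_s: 12.22
position: [0.4879, 0.0714, 0.0454]
ee_rot: [3.139, -0.134, -0.002]
wrist_force: [-5.7, 0.3, 3.6]
gripper_width: 0.0001
finger_force: 2.4
time_s: 12.85
position: [0.5134, 0.0693, 0.0456]
ee_rot: [-3.139, 0.134, 0.0]
wrist_force: [-3.1, -0.2, 0.0]
gripper_width: 0.0002
finger_force: 1.4
t 12.85 shift [-78.9  -0.    0.6] turn [-0.   0.  -0.1]
pos [0.5134 0.0693 0.0456] yaw -4.91 F [-3.09 -0.16  0.05] w 0.0002 1.3960784242954105
```

```bash
python3 -m inch '[[[2,0,0],[0,0,0],0],[[4,0,0],[0,0,0],0],[[6,0,0],[0,0,0],0],[[8,0,0],[0,0,0],0],[[10,0,0],[0,0,0],0]]' && python3 -m inch '[[[1,0,0],[0,0,0],0],[[2,0,0],[0,0,0],0],[[3,0,0],[0,0,0],0],[[4,0,0],[0,0,0],0]]'
```

```text
time_s: 13.48
position: [0.5233, 0.0685, 0.0456]
ee_rot: [-3.139, 0.134, 0.0]
wrist_force: [-1.2, -0.4, -1.1]
gripper_width: -0.0002
finger_force: 1.0
time_s: 13.98
position: [0.5272, 0.0682, 0.0456]
ee_rot: [-3.139, 0.134, 0.0]
wrist_force: [-2.2, -0.3, -0.4]
gripper_width: 0.0002
finger_force: 1.2
```

```bash
python3 -m inch '[[[1,0,0],[0,0,0],0],[[2,0,0],[0,0,0],0],[[3,0,0],[0,0,0],0],[[4,0,0],[0,0,0],0]]'
```

```text
time_s: 14.48
position: [0.5312, 0.0678, 0.0456]
ee_rot: [3.139, -0.134, -0.0]
wrist_force: [-2.7, -0.1, -0.2]
gripper_width: 0.0
finger_force: 1.2
```

```bash
python3 -m inch '[[[0.7,0,0],[0,0,0],0],[[1.4,0,0],[0,0,0],0],[[2.1,0,0],[0,0,0],0],[[2.8,0,0],[0,0,0],0]]'
```

```text
time_s: 14.98
position: [0.534, 0.0676, 0.0456]
ee_rot: [3.139, -0.134, -0.0]
wrist_force: [-2.7, -0.0, 0.7]
gripper_width: 0.0
finger_force: 1.3
```

```bash
python3 -m inch '[[[0.7,0,0],[0,0,0],0],[[1.4,0,0],[0,0,0],0],[[2.1,0,0],[0,0,0],0]]'
```

```text
time_s: 15.35
position: [0.5361, 0.0674, 0.0456]
ee_rot: [-3.139, 0.135, 0.0]
wrist_force: [-2.2, 0.8, -1.0]
gripper_width: -0.0003
finger_force: 1.3
```

```bash
python3 -m inch '[[[0.7,0,0],[0,0,0],0],[[1.4,0,0],[0,0,0],0],[[2.1,0,0],[0,0,0],0]]'
```

```text
time_s: 15.72
position: [0.5382, 0.0672, 0.0456]
ee_rot: [-3.139, 0.134, -0.0]
wrist_force: [-2.3, 0.6, -0.6]
gripper_width: -0.0
finger_force: 1.3
```

```bash
python3 -m inch '[[[0.7,0,0],[0,0,0],0],[[1.4,0,0],[0,0,0],0],[[2.1,0,0],[0,0,0],0]]'
```

```text
time_s: 16.1
position: [0.5403, 0.067, 0.0456]
ee_rot: [-3.139, 0.134, 0.0]
wrist_force: [-2.3, -0.8, 0.1]
gripper_width: 0.0003
finger_force: 1.3
```

```bash
python3 -m inch '[[[0.7,0,0],[0,0,0],0],[[1.4,0,0],[0,0,0],0],[[2.1,0,0],[0,0,0],0]]'
```

```text
time_s: 16.48
position: [0.5424, 0.0669, 0.0456]
ee_rot: [-3.139, 0.134, 0.0]
wrist_force: [-2.4, 0.4, 0.9]
gripper_width: -0.0002
finger_force: 1.3
```

```bash
python3 -m inch '[[[0.7,0,0],[0,0,0],0],[[1.4,0,0],[0,0,0],0],[[2.1,0,0],[0,0,0],0]]'
```

```text
time_s: 16.85
position: [0.5444, 0.0667, 0.0456]
ee_rot: [3.139, -0.134, -0.0]
wrist_force: [-2.0, 1.3, 0.0]
gripper_width: -0.0001
finger_force: 1.3
```

```bash
python3 -m inch '[[[0.7,0,0],[0,0,0],0],[[1.4,0,0],[0,0,0],0],[[2.1,0,0],[0,0,0],0]]'
```

```text
time_s: 17.23
position: [0.5466, 0.0665, 0.0456]
ee_rot: [3.139, -0.134, -0.0]
wrist_force: [-3.1, 0.0, -0.7]
gripper_width: 0.0001
finger_force: 1.3
```

```bash
python3 -m inch '[[[0.7,0,0],[0,0,0],0],[[1.4,0,0],[0,0,0],0],[[2.1,0,0],[0,0,0],0]]'
```

```text
time_s: 17.6
position: [0.5486, 0.0663, 0.0456]
ee_rot: [3.139, -0.134, -0.0]
wrist_force: [-2.4, 0.3, 0.8]
gripper_width: -0.0
finger_force: 1.3
```

```bash
python3 -m inch '[[[0.7,0,0],[0,0,0],0],[[1.4,0,0],[0,0,0],0],[[2.1,0,0],[0,0,0],0]]'
```

```text
time_s: 17.98
position: [0.5507, 0.0662, 0.0456]
ee_rot: [-3.139, 0.134, 0.0]
wrist_force: [-2.5, 0.8, -0.1]
gripper_width: -0.0
finger_force: 1.3
```

```bash
python3 -m inch '[[[0.7,0,0],[0,0,0],0],[[1.4,0,0],[0,0,0],0]]'
```

```text
time_s: 18.23
position: [0.5521, 0.066, 0.0456]
ee_rot: [3.139, -0.134, -0.0]
wrist_force: [-3.6, 0.7, 0.2]
gripper_width: 0.0001
finger_force: 1.3
```

```bash
python3 -m inch '[[[0.7,0,0],[0,0,0],0],[[1.4,0,0],[0,0,0],0]]'
```

```text
time_s: 18.48
position: [0.5535, 0.0659, 0.0456]
ee_rot: [3.139, -0.134, -0.0]
wrist_force: [-2.4, -0.9, -0.4]
gripper_width: 0.0001
finger_force: 1.3
```

```bash
python3 -m inch '[[[0.7,0,0],[0,0,0],0],[[1.4,0,0],[0,0,0],0]]'
```

```text
time_s: 18.73
position: [0.5549, 0.0658, 0.0456]
ee_rot: [-3.139, 0.135, -0.0]
wrist_force: [-2.8, 0.4, -0.7]
gripper_width: 0.0002
finger_force: 1.3
```

Run:
```python
from bench import capture
import cv2,pickle
c=capture("side");pickle.dump(c,open("side4.pkl","wb"))
cv2.imwrite("pics/s4.png",cv2.resize(c["img"][160:280,210:360],None,fx=5,fy=5,interpolation=cv2.INTER_CUBIC))
```

```text
(no output)
```

View pics/s4.png

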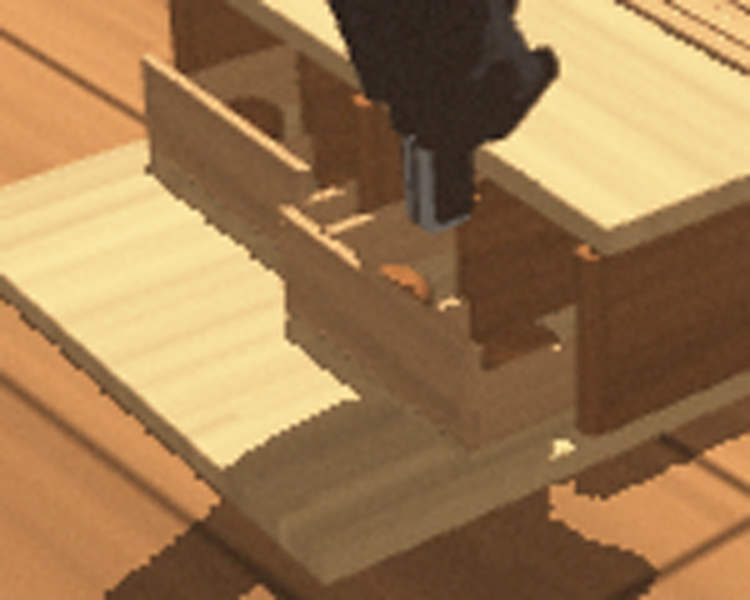

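Run:
```python
from h import *
c=pickle.load(open("side4.pkl","rb"))
P=lambda p:[5*(a+.5-o)-.5 for a,o in zip(proj(c,p),(210,160))]
print(P([.5549,.0658,.0456]),P([.5549,.0658,.0656]))
B=np.array([.5744,.0643,.012]);Rb=R.from_euler("z",-4.85,degrees=True)
g=lambda x,y,z:Rb.inv().apply(ray(c,210+(x+.5)/5-.5,160+(y+.5)/5-.5,z)-B)
print("front top corners",g(480,350,.064),g(285,207,.064),"bottom",g(472,450,.012),g(288,335,.012),"nbr",g(146,58,.064),g(310,170,.064))
```

```text
[np.float64(435.34320464958864), np.float64(290.43631767467616)] [np.float64(433.95949003180857), np.float64(247.10128513655587)]
front top corners [-0.04698732 -0.06839554  0.052     ] [-0.04762319  0.06393148  0.052     ] bottom [-4.47374576e-02 -5.85433352e-02  1.04083409e-17] [-5.69046752e-02  5.28633941e-02  1.04083409e-17] nbr [-0.02588555  0.21155954  0.052     ] [-0.02316859  0.08314     0.052     ]
```

The side crop shows the shut fingertips ending at about (440,228), above and inside the front wall's top edge (285,207)-(480,350). So they passed over the front wall and are pushing on the handle. The tips seem higher than the reported TCP, so I'll check that.

Run:
```python
from h import *
for n,p,ox,oy,s,tip in (("side3",[.4341,.0761,.1228],180,140,4,(248,203)),("side2",[.4615,.0751,.0576],180,149,4,(305,268)),("side4",[.5549,.0658,.0456],210,160,5,(440,228))):
    c=pickle.load(open(n+".pkl","rb"))
    for dz in (0,.01,.02,.03):
        q=proj(c,np.array(p)+[0,0,dz]); print(n,dz,[round(s*(a+.5-o)-.5) for a,o in zip(q,(ox,oy))],"tip seen",tip)
```

```text
side3 0 [241, 253] tip seen (248, 203)
side3 0.01 [239, 234] tip seen (248, 203)
side3 0.02 [237, 214] tip seen (248, 203)
side3 0.03 [235, 194] tip seen (248, 203)
side2 0 [303, 318] tip seen (305, 268)
side2 0.01 [301, 300] tip seen (305, 268)
side2 0.02 [299, 282] tip seen (305, 268)
side2 0.03 [298, 264] tip seen (305, 268)
side4 0 [435, 290] tip seen (440, 228)
side4 0.01 [435, 269] tip seen (440, 228)
side4 0.02 [434, 247] tip seen (440, 228)
side4 0.03 [433, 225] tip seen (440, 228)
```

```bash
python3 -m inch '[[[-3,0,0],[0,0,0],0],[[-3,0,-30],[0,0,0],0],[[-20,0,-30],[0,0,0],0],[[-45,0,-30],[0,0,0],0],[[-67,0,-30],[0,0,0],0]]' && python3 -m inch '[[[0,0,0],[0,0,0],0],[[0,0,20],[0,0,0],0],[[0,0,40],[0,0,0],0],[[0,0,50],[0,0,0],0],[[0,0,50],[0,0,0],0]]' && python3 -c "
from h import *
plan([.4348,.0761,.045],-4.85)"
```

```text
time_s: 19.4
position: [0.4876, 0.0716, 0.0758]
ee_rot: [-3.139, 0.135, -0.001]
wrist_force: [-0.1, -0.2, -0.3]
gripper_width: 0.0001
finger_force: 0.0
time_s: 20.02
position: [0.4883, 0.0715, 0.0252]
ee_rot: [3.139, -0.135, -0.001]
wrist_force: [0.1, -0.4, -0.0]
gripper_width: -0.0
finger_force: 0.0
t 20.025 shift [-53.7  -0.  -19.8] turn [ 0.   0.  -0.1]
pos [0.4883 0.0715 0.0252] yaw -4.91 F [ 0.1  -0.41 -0.  ] w -0.0 0.0
```

```bash
python3 -m inch '[[[4,0,0],[0,0,0],0],[[8,0,0],[0,0,0],0],[[12,0,0],[0,0,0],0],[[15,0,0],[0,0,0],0],[[18,0,0],[0,0,0],0]]' && python3 -m inch '[[[2,0,0],[0,0,0],0],[[4,0,0],[0,0,0],0],[[6,0,0],[0,0,0],0],[[8,0,0],[0,0,0],0],[[10,0,0],[0,0,0],0]]'
```

```text
time_s: 20.65
position: [0.5063, 0.07, 0.0256]
ee_rot: [-3.139, 0.135, -0.0]
wrist_force: [0.5, 0.1, 0.9]
gripper_width: 0.0004
finger_force: 0.0
time_s: 21.28
position: [0.5158, 0.0691, 0.0255]
ee_rot: [3.139, -0.134, -0.001]
wrist_force: [-3.2, 0.1, 0.9]
gripper_width: -0.0001
finger_force: 1.5
```

```bash
python3 -m inch '[[[1,0,0],[0,0,0],0],[[2,0,0],[0,0,0],0],[[3,0,0],[0,0,0],0],[[4,0,0],[0,0,0],0]]'
```

```text
time_s: 21.78
position: [0.5201, 0.0688, 0.0255]
ee_rot: [-3.139, 0.134, -0.0]
wrist_force: [-1.6, 0.7, -2.2]
gripper_width: 0.0002
finger_force: 1.0
```

```bash
python3 -m inch '[[[1,0,0],[0,0,0],0],[[2,0,0],[0,0,0],0],[[3,0,0],[0,0,0],0],[[4,0,0],[0,0,0],0]]'
```

```text
time_s: 22.28
position: [0.5241, 0.0684, 0.0256]
ee_rot: [-3.139, 0.135, -0.0]
wrist_force: [-2.0, 1.0, -1.1]
gripper_width: 0.0003
finger_force: 0.9
```

```bash
python3 -m inch '[[[0.7,0,0],[0,0,0],0],[[1.4,0,0],[0,0,0],0],[[2.1,0,0],[0,0,0],0]]'
```

```text
time_s: 22.65
position: [0.5261, 0.0683, 0.0256]
ee_rot: [-3.139, 0.134, 0.0]
wrist_force: [-1.2, 1.5, -1.9]
gripper_width: 0.0003
finger_force: 1.0
```

```bash
python3 -m inch '[[[0.7,0,0],[0,0,0],0],[[1.4,0,0],[0,0,0],0],[[2.1,0,0],[0,0,0],0]]'
```

```text
time_s: 23.02
position: [0.5282, 0.0681, 0.0256]
ee_rot: [-3.139, 0.134, -0.0]
wrist_force: [-2.5, -0.6, -0.4]
gripper_width: -0.0002
finger_force: 1.0
```

```bash
python3 -m inch '[[[0.7,0,0],[0,0,0],0],[[1.4,0,0],[0,0,0],0],[[2.1,0,0],[0,0,0],0]]'
```

```text
time_s: 23.4
position: [0.5303, 0.0679, 0.0256]
ee_rot: [-3.139, 0.134, 0.0]
wrist_force: [-1.5, 0.2, -0.6]
gripper_width: -0.0002
finger_force: 1.1
```

```bash
python3 -m inch '[[[0.7,0,0],[0,0,0],0],[[1.4,0,0],[0,0,0],0],[[2.1,0,0],[0,0,0],0]]'
```

```text
time_s: 23.78
position: [0.5324, 0.0677, 0.0256]
ee_rot: [-3.139, 0.135, -0.0]
wrist_force: [-1.3, -0.2, -0.6]
gripper_width: -0.0
finger_force: 1.1
```

```bash
python3 -m inch '[[[0.7,0,0],[0,0,0],0],[[1.4,0,0],[0,0,0],0],[[2.1,0,0],[0,0,0],0]]'
```

```text
time_s: 24.15
position: [0.5345, 0.0676, 0.0256]
ee_rot: [-3.139, 0.134, -0.0]
wrist_force: [-2.4, 0.4, -0.6]
gripper_width: 0.0001
finger_force: 1.1
```

```bash
python3 -m inch '[[[0.7,0,0],[0,0,0],0],[[1.4,0,0],[0,0,0],0],[[2.1,0,0],[0,0,0],0]]'
```

```text
time_s: 24.52
position: [0.5366, 0.0674, 0.0256]
ee_rot: [-3.139, 0.134, 0.0]
wrist_force: [-2.1, 1.4, -1.1]
gripper_width: 0.0
finger_force: 1.1
```

```bash
python3 -m inch '[[[0.7,0,0],[0,0,0],0],[[1.4,0,0],[0,0,0],0],[[2.1,0,0],[0,0,0],0]]'
```

```text
time_s: 24.9
position: [0.5386, 0.0672, 0.0256]
ee_rot: [3.139, -0.134, -0.0]
wrist_force: [-6.4, 0.4, -0.4]
gripper_width: 0.0001
finger_force: 2.6
```

```bash
python3 -m inch '[[[0.7,0,0],[0,0,0],0],[[1.4,0,0],[0,0,0],0],[[2.1,0,0],[0,0,0],0]]'
```

```text
time_s: 25.28
position: [0.5386, 0.0671, 0.0254]
ee_rot: [3.139, -0.134, -0.006]
wrist_force: [-14.0, 1.8, 9.9]
gripper_width: 0.0
finger_force: 7.2
```

The force rose from 2 to 14 N while the position stalled, and the finger force rose with it, so the tray is on the stop. I'll back off, lift clear and take a last look.

```bash
python3 -m inch '[[[-2,0,0],[0,0,0],0],[[-12,0,0],[0,0,0],0],[[-25,0,0],[0,0,0],0],[[-25,0,-30],[0,0,0],0],[[-30,0,-80],[0,0,0],0]]' && python3 -m inch '[[[-30,0,-40],[0,0,0],0],[[-60,0,-60],[0,0,0],0],[[-60,60,-60],[0,0,0],0],[[-60,120,-60],[0,0,0],0]]'
python3 - <<'E'
from h import *
from bench import capture
import cv2
c=capture("side");pickle.dump(c,open("side5.pkl","wb"))
cv2.imwrite("pics/s5.png",cv2.resize(c["img"][140:290,200:400],None,fx=4,fy=4,interpolation=cv2.INTER_CUBIC))
E
```

```text
time_s: 25.9
position: [0.5091, 0.0695, 0.1053]
ee_rot: [3.138, -0.134, -0.004]
wrist_force: [0.6, -0.4, -1.1]
gripper_width: -0.0
finger_force: 0.0
time_s: 26.4
position: [0.4402, -0.0453, 0.1661]
ee_rot: [3.139, -0.13, 0.003]
wrist_force: [1.1, -0.2, -0.1]
gripper_width: 0.0001
finger_force: 0.0
```

View pics/s5.png

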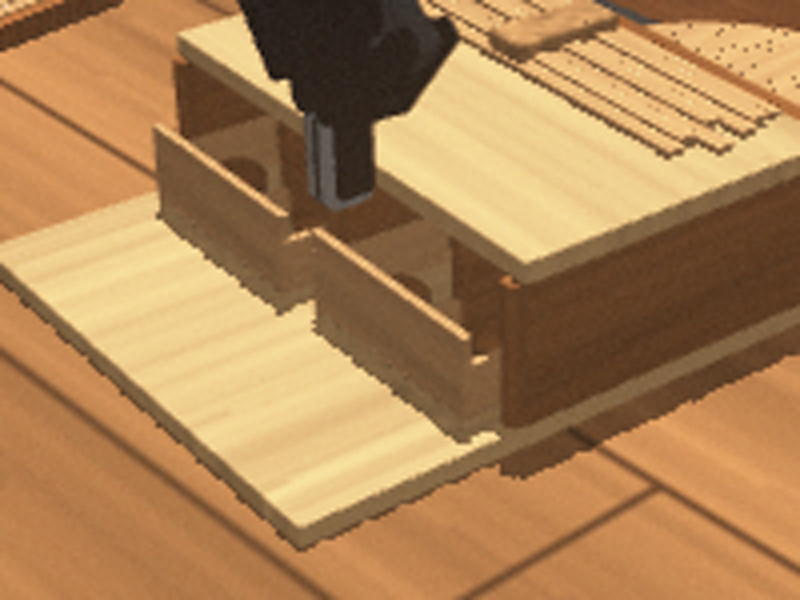

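The side crop shows the tray flat and in line, its front wall from (315,232) to (470,345) about level with the neighbour's. A foot is still visible inside at (412,287) and the gripper is clear.

```bash
python3 -c "
from bench import *
print(finish_job())"
```

```text
the job is handed in; nothing more can be done
None
```

The tray is in the right-hand bay, flat and in line, with its tail about 155 mm inside after pressing on the stop at about 14 N; the one foot I could see last was in the tray, the bottle was never approached, and the job is handed in with no verdict returned.

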